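# Take the length stop off the slicing guide

## Task

Take the length stop off the bread-slicing guide and stand it upright in the middle of the small plate for washing. Its spring bar locks it: pull the forked key out of its wooden stand, lay it flat on the worktop and let go so that you can take it again by its handle, then use the fork to press the spring bar's collar back out of the lug and shift the stop along its track, without forcing it. Slide the stop to the open end of the track, lift it off there, and leave the key lying on the worktop; do not disturb the jars, tins or shakers.

Things in the scene. Friction and masses are not known exactly. Their poses are not given: they have to be found in the camera images.
- guide: Fixed slicing guide: wooden deck 160 (x -90 to +70) by 350 (y) by 18 mm with a slippery (friction 0.15) T-track along y on its centre line. Origin: underside of the deck, on the track's centre line, mid-length. Track floor 21 mm up. Two lips (8.5 to 13.5 mm above the floor, slot 22 mm, channel 43 mm wide) cover it from y = +165 to -80 mm; from -80 to -164 mm it is open, then an end bar.
- bay (a point): Point on the track's floor in the middle of the open end, y = -125 mm of the guide. The stop's foot is clear of the lips when the stop's origin is between y = -113 and y = -131 mm of the guide.
- lug: Fixed upright aluminium lug plate on the track's +x side, placed anew along the track each time. Origin: on the track's centre line, at floor level; axes as the guide's. The plate spans x 49 to 56, y -24 to +24 mm, up to z = 69 mm, with a 13 mm square hole at y = 0, z = 49 mm; its foot (x 29 to 63 mm) is 12 mm high.
- stop: Loose length stop, about 0.3 kg, captive in the track. Origin: centre of its foot's underside; axes as the guide's; it starts with its origin on the lug's. Foot 40 (x) x 64 (y) x 7 mm, neck 18 mm wide, aluminium body x +-15, y +-22, z 16 to 62 mm, black grip on top 20 (x) x 40 (y), z 61 to 93 mm; a face plate 8 mm thick juts to x = -56 mm, z 16 to 60 mm.
- collar (a point): Centre of the outer (+x) face of the spring bar's collar: at rest x = 31, y = 0, z = 49 mm of the stop. The spring bar is a round bar, 8 mm diameter, along the stop's x at that height, from the body out to x = 56 mm at rest; its collar is a disc 27 mm across at x 27 to 31 mm. An 18 mm gap between collar and lug plate takes the fork.
- spring_bar (a joint): How far the spring bar is pressed into the stop (towards the stop's -x), m; 0 at rest, 0.011 at its end; about 4 N to start, 9 N at the end. The tip sits 7 mm deep in the lug plate; pressed 8 mm or more it is out, and once the stop is shifted 12 mm or more along the track the tip rests on the plate beside the hole and no longer locks.
- key: Loose forked key, 0.12 kg. Origin: centre of its wooden handle, 75 (x) x 24 (y) x 23 mm (z). A steel blade 8 mm thick (y), 22 mm tall (z) runs from x = 37.5 to the fork's crotch at 97.5 mm; two prongs go on to 115.5 mm, 14 mm (z) apart. At the start it stands fork up in the stand, only blade and upper 13 mm of handle showing, its y along the stand's y.
- fork (a point): Crotch of the fork, midway between the prongs, 97.5 mm from the key's origin along its x.
- stand: Fixed wooden block 64 x 64 x 72 mm with one upright hole of 28 (x) by 29 mm (y), 62 mm deep, in which the key stands. Origin: centre of the underside.
- plate: Fixed small plate 180 mm across, 22 mm high at the rim; flat inside, about 100 mm across, at 9 mm above its origin (centre of the underside).
- jam: Bystander: jam jar 73 mm across, 82 mm high. Origin: centre of the underside.
- tuna: Bystander: low tin 86 mm across, 40 mm high. Origin: centre of the underside.
- salt_shaker: Bystander: salt shaker 44 mm across, 90 mm high. Origin: centre of the underside.
Things that resemble listed ones, but are neither listed nor needed, are in the scene too. Several things look just like the plate: the one meant starts farthest to the robot's right.

How it is judged:
By the outcome, as a careful person would: the job done as asked, in the order asked, and still so for the second after the job is handed in, with the robot touching nothing.
It also fails if it takes over 72 s, if anything falls off the work surface, if the arm or the gripper's body presses on something with over 40 N, if the wrist force passes 120 N, or if a joint passes its speed limit or range.

## Robot

A 6-joint arm with a two-finger parallel gripper is mounted at the origin on a cart in front of the work surface, level with it; the furniture and walls round the work are solid. World frame = base frame: x ahead of the robot, y to its left, z up, the work surface at z = 0. Lengths are in mm, angles in rad, forces in N, time in s.
With the tool pointing down it reaches from about 350 to 775 mm from the base axis. Payload 7.3 kg.
Tool frame: the origin (TCP) lies on the centre line of the jaws, within the pads' length; the fingertips stand 17 mm ahead of it and the grasp point (between the pads) lies 2 mm behind it; z points along the fingers, y is the line along which they close (so a half turn about z gives the same grasp; the last joint's range is limited). The gripper opens to 92 mm and grips with 3 to 60 N. Pads are 19 mm wide; open, the fingers measure 130 mm over their backs; the gripper's body (75 mm by 190 mm) begins 47 mm behind the grasp point.
Start: joints at [-1.409, 0.342, 1.524, -0, 1.275, -0.146], TCP at [159.078, -500.337, 243.741] pointing down, gripper open.
Joint ranges: [-2.53, 2.53], [-0.77, 2.02], [0.04, 2.7], [-1, 4.14], [0.28, 2.66], [-3.11, 3.11]. Speed limits (rad/s): [2.57, 2.57, 3.14, 3.14, 3.14, 3.14].

## Interface

Orientations are given as [roll, pitch, yaw] about the fixed x, y, z axes, in that order (R = Rz(yaw) Ry(pitch) Rx(roll)).
In Python, from plant import bot gives the robot as it stands. The module is installed in compiled form; this text tells all that it offers.
- The arm moves only by the shell command python3 -m pendant 'ROWS'. ROWS is JSON, a list of rows, each a list of 3 entries, a list of its own where there are three numbers: the shift along the world's x, y, z as a fraction of full scale, then the turn, a rotation vector about the world's x, y, z as a fraction of full scale, then the opening, from -1 (shut) to 1 (fully open), so that 0 is half open. In form: [[[tx, ty, tz], [rx, ry, rz], claw], ...]. A call has exactly 10 rows; each row shifts and turns the commanded pose from where the row before left it; what a row does not reach is not made up. Full scale, the value 1, is 30 mm for a shift and 0.12 rad for a turn. A row lasts 1/12 s, in which the tool goes at most 41.7 mm and 7.16 degrees, less where a joint would pass 70% of its speed; a pose out of reach is approached as far as the arm can. A call with a number of a shift or a turn outside -1 to 1 is refused whole. A call with a gripper value outside its range is refused whole. The fingers move at their own pace and stop on an object; the grip force is fixed at half the most. Time passes only in rows, so rows that do not move let the fingers close, or fill a call up. It gives the time, the measured TCP pose, the force, the opening and the grip force at its end, in the units of the state.
- bot.get_obs(): the state, without advancing time (a new reading comes with each control period).
- bot.capture(name): name is "side" or "top"; returns the picture (420x560x3 uint8, blue, green, red); there is no depth.
- bot.camera_params(name): a dict with "fovy" (degrees; the focal length in pixels is half the picture's height over the tangent of half this angle, whatever the lens; pixels are square), "cx", "cy" (the principal point, pixels), "camera_from_world" (4x4, takes a point from world to camera coordinates). Camera axes: x right, y down, z forward; pixel columns grow to the right and rows downward; lengths in mm; the calibration is good to about 2 mm. A picture is of the moment at which its call begins. camera_params takes no time and is no camera call.
- bot.close_job(): hands the job in; it is judged then, once.
The state is a dict: "time": time; "joint_positions": joint angles; "dq": joint speeds; "tau": joint torques, N m; "tool_pos": TCP position; "tcp_rot": TCP orientation; "contact_force": force on the tool from outside, world axes, zero at the start; "moment": the same for the moment, N m; "grip_width": finger opening in mm; "finger_force": force on a finger pad.
Only numpy, scipy, OpenCV 4.12 (cv2) and the standard library are available. Lean on these libraries where they do the work, as an engineer would, in place of code of your own. Each camera call takes 0.05 s, during which the arm holds its last target. There are 200 camera calls.

## Working session

There is one attempt and no reset: what is moved stays moved. The work goes in short steps, Python scripts to look and compute and a shell command to move; the robot and the scene stay as the last step left them, time stands still between calls to the robot, and variables do not carry over. Pictures are saved under pics/ and viewed, at most 10 in all, crops included, and the job is handed in when it is done.

```bash
mkdir -p pics; ls; python3 - <<'E'
from plant import bot
import cv2
for n in("side","top"):
    cv2.imwrite(f"pics/{n}0.png",bot.capture(n)); p=bot.camera_params(n); print(n,p)
print(bot.get_obs())
E
```

```text
pics
side {'fovy': 47.488024896813876, 'cx': 277.31188717411186, 'cy': 206.62263588646675, 'camera_from_world': array([[ 9.96414043e-01, -8.14777791e-02, -2.28128604e-02,
        -5.84373353e+02],
       [-6.39968296e-02, -5.49368967e-01, -8.33125527e-01,
         1.09930693e+02],
       [ 5.53485401e-02,  8.31597925e-01, -5.52613273e-01,
         1.18255754e+03],
       [ 0.00000000e+00,  0.00000000e+00,  0.00000000e+00,
         1.00000000e+00]])}
top {'fovy': 52.998571773763175, 'cx': 279.8528789862792, 'cy': 206.79552230668378, 'camera_from_world': array([[ 2.64952222e-02, -9.99538590e-01, -1.48529455e-02,
        -1.56769755e+01],
       [-9.95100111e-01, -2.49559148e-02, -9.56711675e-02,
         5.59164125e+02],
       [ 9.52563551e-02,  1.73149965e-02, -9.95302174e-01,
         1.13428499e+03],
       [ 0.00000000e+00,  0.00000000e+00,  0.00000000e+00,
         1.00000000e+00]])}
{'time': 0.1, 'joint_positions': array([-1.40899048e+00,  3.42662982e-01,  1.52488925e+00, -1.59636543e-05,
        1.27535971e+00, -1.45982937e-01]), 'dq': array([-0.00021603, -0.00206901, -0.00087058,  0.00018814, -0.00155628,
       -0.00043356]), 'tau': array([ 4.73466957e-05, -4.32007849e+01, -2.44691902e+01,  7.19163590e-02,
        5.26440656e-02, -4.01041495e-05]), 'tool_pos': array([ 159.02401004, -500.00664406,  243.12052346]), 'tcp_rot': array([-3.14028517e+00, -1.76807205e-04,  3.07793322e-01]), 'contact_force': array([-0.58635455,  0.50040318,  0.56575019]), 'moment': array([-0.07927411,  0.04135346, -0.01089059]), 'finger_force': 0.0, 'grip_width': 91.67547821754289}
```

View pics/top0.png

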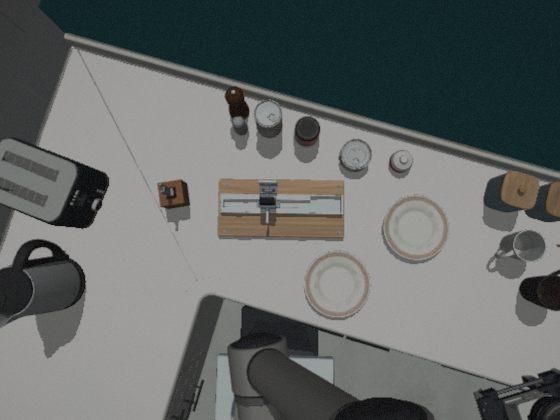

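View pics/side0.png

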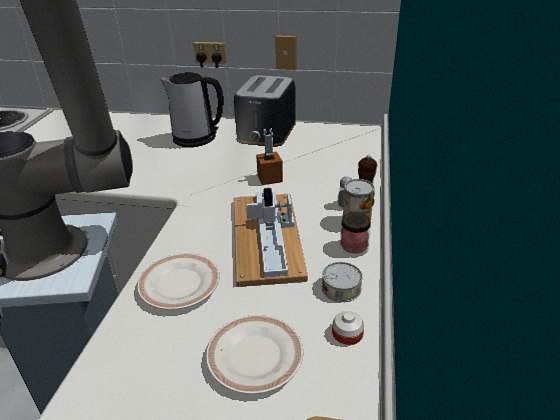

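```bash
cat > h.py <<'E'
import numpy as np,cv2
from plant import bot
P={n:bot.camera_params(n) for n in("side","top")}
def F(n): return 210/np.tan(np.radians(P[n]["fovy"]/2))
def proj(n,X):
    T=P[n]["camera_from_world"]; c=np.atleast_2d(X)@T[:3,:3].T+T[:3,3]
    return c[:,:2]/c[:,2:]*F(n)+[P[n]["cx"],P[n]["cy"]]
def back(n,u,v,z):
    T=P[n]["camera_from_world"];R=T[:3,:3];o=-R.T@T[:3,3]
    d=R.T@[(u-P[n]["cx"])/F(n),(v-P[n]["cy"])/F(n),1]
    return o+d*(z-o[2])/d[2]
def tri(us,ut):
    A=[];b=[]
    for n,p in(("side",us),("top",ut)):
        T=P[n]["camera_from_world"]
        for k,c in((0,"cx"),(1,"cy")):
            a=(p[k]-P[n][c])/F(n)
            A.append(T[k,:3]-a*T[2,:3]); b.append(a*T[2,3]-T[k,3])
    return np.linalg.lstsq(np.array(A),np.array(b),rcond=None)[0]
def crop(n,x,y,w,h,s,name,img=None):
    im=bot.capture(n) if img is None else img
    return cv2.resize(im[y:y+h,x:x+w],None,fx=s,fy=s,interpolation=cv2.INTER_CUBIC)
E
python3 - <<'E'
from h import *
t=cv2.imread("pics/top0.png");s=cv2.imread("pics/side0.png")
a=crop("top",150,165,200,80,4,"",t)      # 800x320
b=crop("side",225,120,100,70,4,"",s);c=crop("side",225,185,100,70,4,"",s) # 400x280 each
im=np.vstack([a,np.hstack([b,c])])
im=cv2.convertScaleAbs(im,alpha=1.6)
cv2.imwrite("pics/z1.png",im);print(im.shape)
E
```

```text
(600, 800, 3)
```

View pics/z1.png

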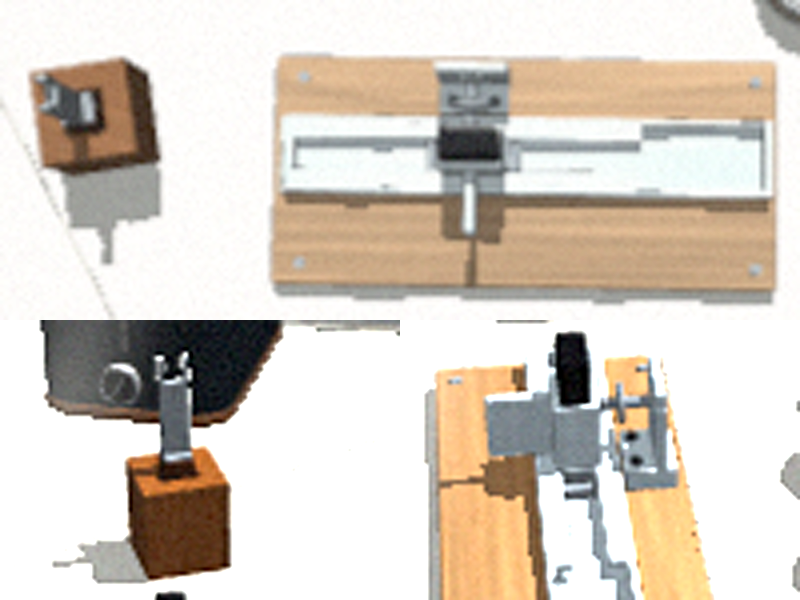

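```bash
cat > fit.py <<'E'
from h import *
from scipy.optimize import least_squares
def fit(model,obs,x0):
    # obs: list (cam,u,v,localpoint); pose x,y,yaw on table
    def res(q):
        c,s=np.cos(q[2]),np.sin(q[2]);r=[]
        for n,u,v,p in obs:
            r+=list(proj(n,[c*p[0]-s*p[1]+q[0],s*p[0]+c*p[1]+q[1],p[2]])[0]-[u,v])
        return np.array(r)
    o=least_squares(res,x0,x_scale=[10,10,.1],loss="soft_l1");print(model,o.x.round(4));print(res(o.x).reshape(-1,2).round(1).tolist());return o.x
T=lambda X,Y,p:("top",150+(X+.5)/4-.5,165+(Y+.5)/4-.5,p)
B=lambda X,Y,p:("side",225+(X+.5)/4-.5,120+(Y-320+.5)/4-.5,p)
C=lambda X,Y,p:("side",225+(X-400+.5)/4-.5,185+(Y-320+.5)/4-.5,p)
if __name__=="__main__":
    gt=[T(279,57,(70,175,18)),T(776,62,(70,-175,18)),T(774,291,(-90,-175,18)),T(274,286,(-90,175,18))]
    gs=[("side",234,199,(-90,175,18)),("side",304.5,277,(70,-175,18)),("side",239,281,(-90,-175,18))]
    x0=back("top",280,205,18);x0[2]=0
    fit("guide top",gt,x0);g=fit("guide both",gt+gs,x0)
    st=[T(32,72,(32,32,72)),T(125,60,(32,-32,72)),T(140,156,(-32,-32,72)),T(44,170,(-32,32,72))]
    ss=[B(137,495,(-32,-32,72)),B(229,485,(32,-32,72)),B(207,448,(32,32,72)),B(148,578,(-32,-32,0)),B(229,566,(32,-32,0))]
    x1=back("top",171,194,72);x1[2]=.1
    fit("stand top",st,x1);fit("stand side",ss,x1);fit("stand both",st+ss,x1)
    # stop: grip top corners in both views
    for n,p in(("top grip",T(470,144,0)),("side grip",C(572,352,0))): print(n,back(p[0],p[1],p[2],114))
    print("bar",tri(C(635,402,0)[1:3],T(470,100,0)[1:3]))
    print("prongs",[tri(B(a,360,0)[1:3],T(*b,0)[1:3]) for a,b in((157,(52,112)),(187,(40,77)))])
    print("plate",back("top",416,227.5,20),back("side",255,351,20))
    for r,c in((294,200),(345,400),(294,200),(190,90)): print("edge",c,r,back("top",c,r,0).round())
E
python3 fit.py
```

```text
guide top [ 5.671338e+02 -4.058300e+00  1.470000e-02]
[[-0.6, -0.0], [0.4, -0.1], [1.1, 0.2], [-0.8, -0.0]]
guide both [ 5.676414e+02 -5.121900e+00  1.200000e-02]
[[-0.1, -0.4], [0.9, -0.1], [1.4, 0.2], [-0.5, -0.4], [-1.1, -2.4], [3.1, -1.6], [-3.6, 0.2]]
stand top [5.840708e+02 2.893137e+02 1.765000e-01]
[[-0.0, 0.7], [0.4, 0.1], [-0.3, -0.4], [-0.1, -0.3]]
stand side [5.855226e+02 2.910644e+02 1.459000e-01]
[[1.1, -0.1], [-0.4, -0.4], [0.2, -0.7], [-0.6, 0.5], [-0.0, 0.6]]
stand both [5.846092e+02 2.895623e+02 1.692000e-01]
[[-0.0, 0.4], [0.4, -0.0], [-0.5, -0.5], [-0.3, -0.6], [1.1, 0.3], [-0.5, -0.3], [-0.4, -0.6], [-0.6, 0.8], [-0.1, 0.7]]
top grip [566.0312354   30.13256346 114.        ]
side grip [567.18019964  23.6262573  114.        ]
bar [603.41939352  33.27483204  67.6044884 ]
prongs [array([574.48195912, 284.19958794, 163.6338483 ]), array([596.62206565, 294.569433  , 157.66660887])]
plate [ 512.29971195 -376.44183373   20.        ] [ 514.49297875 -377.79587378   20.        ]
edge 200 294 [314. 214.   0.]
edge 400 345 [ 192. -338.    0.]
edge 200 294 [314. 214.   0.]
edge 90 190 [596. 541.   0.]
```

```bash
R='[[0.473,0.877,0],[0,0,0],1]'
python3 -m pendant '[[[0.473,0.877,0],[0,0,0],1],[[0.473,0.877,0],[0,0,0],1],[[0.473,0.877,0],[0,0,0],1],[[0.473,0.877,0],[0,0,0],1],[[0.473,0.877,0],[0,0,0],1],[[0.473,0.877,0],[0,0,0],1],[[0.473,0.877,0],[0,0,0],1],[[0.473,0.877,0],[0,0,0],1],[[0.473,0.877,0],[0,0,0],1],[[0.473,0.877,0],[0,0,0],1]]'
python3 -m pendant '[[[0.473,0.877,0],[0,0,-0.1],1],[[0.473,0.877,0],[0,0,-0.1],1],[[0.473,0.877,0],[0,0,-0.1],1],[[0.473,0.877,0],[0,0,-0.1],1],[[0.473,0.877,0],[0,0,-0.1],1],[[0.473,0.877,0],[0,0,-0.1],1],[[0.473,0.877,0],[0,0,-0.1],1],[[0.473,0.877,0],[0,0,-0.1],1],[[0.473,0.877,0],[0,0,-0.1],1],[[0.473,0.877,0],[0,0,-0.1],1]]'
python3 -m pendant '[[[0.473,0.877,0],[0,0,0],1],[[0.473,0.877,0],[0,0,0],1],[[0.473,0.877,0],[0,0,0],1],[[0.473,0.877,0],[0,0,0],1],[[0.473,0.877,0],[0,0,0],1],[[0.473,0.877,0],[0,0,0],1],[[0.473,0.877,0],[0,0,0],1],[[0.473,0.877,0],[0,0,0],1],[[0.473,0.877,0],[0,0,0],1],[[0.473,0.877,0],[0,0,0],1]]'
```

```text
time: 0.93
tool_pos: [301.2, -235.7, 243.6]
tcp_rot: [-3.141, 0.0, 0.307]
contact_force: [-0.0, -0.2, 0.1]
grip_width: 91.8
finger_force: 0.0
time: 1.77
tool_pos: [443.1, 27.4, 243.5]
tcp_rot: [3.142, 0.0, 0.187]
contact_force: [0.3, -0.8, 0.1]
grip_width: 91.6
finger_force: 0.0
time: 2.6
tool_pos: [585.0, 290.3, 243.1]
tcp_rot: [3.141, 0.001, 0.188]
contact_force: [-0.2, -0.4, 0.0]
grip_width: 91.7
finger_force: 0.0
```

```bash

python3 -m pendant '[[[0,-0.02,-0.45],[0,0,-0.1],1],[[0,0,-0.45],[0,0,0],1],[[0,0,-0.45],[0,0,0],1],[[0,0,-0.45],[0,0,0],1],[[0,0,-0.45],[0,0,0],1],[[0,0,-0.45],[0,0,0],1],[[0,0,-0.45],[0,0,0],1],[[0,0,-0.45],[0,0,0],1],[[0,0,-0.42],[0,0,0],1],[[0,0,0],[0,0,0],1]]'
python3 -m pendant '[[[0,0,0],[0,0,0],0],[[0,0,0],[0,0,0],-0.5],[[0,0,0],[0,0,0],-0.7],[[0,0,0],[0,0,0],-1],[[0,0,0],[0,0,0],-1],[[0,0,0],[0,0,0],-1],[[0,0,0],[0,0,0],-1],[[0,0,0],[0,0,0],-1],[[0,0,0],[0,0,0],-1],[[0,0,0],[0,0,0],-1]]'
```

```text
time: 3.43
tool_pos: [583.0, 287.7, 119.7]
tcp_rot: [3.14, 0.006, 0.176]
contact_force: [-0.3, -0.2, -0.4]
grip_width: 91.9
finger_force: 0.0
time: 4.27
tool_pos: [584.8, 288.3, 123.1]
tcp_rot: [3.141, 0.0, 0.176]
contact_force: [0.2, 0.0, -0.5]
grip_width: 29.5
finger_force: 0.0
```

```bash

python3 -m pendant '[[[0,0,0],[0,0,0],-1],[[0,0,0],[0,0,0],-1],[[0,0,0],[0,0,0],-1],[[0,0,0],[0,0,0],-1],[[0,0,0],[0,0,0],-1],[[0,0,0],[0,0,0],-1],[[0,0,0],[0,0,0],-1],[[0,0,0],[0,0,0],-1],[[0,0,0],[0,0,0],-1],[[0,0,0],[0,0,0],-1]]'
python3 -m pendant '[[[0,0,0.2],[0,0,0],-1],[[0,0,0.3],[0,0,0],-1],[[0,0,0.3],[0,0,0],-1],[[0,0,0.3],[0,0,0],-1],[[0,0,0.4],[0,0,0],-1],[[0,0,0.4],[0,0,0],-1],[[0,0,0.4],[0,0,0],-1],[[0,0,0.4],[0,0,0],-1],[[0,0,0.4],[0,0,0],-1],[[0,0,0],[0,0,0],-1]]'
python3 - <<'E'
from h import *
cv2.imwrite("pics/s1.png",np.hstack([crop("side",180,60,160,160,2.5,""),crop("top",100,110,160,160,2.5,"")]))
E
```

```text
time: 5.1
tool_pos: [584.7, 288.3, 123.0]
tcp_rot: [3.141, 0.0, 0.176]
contact_force: [0.1, 0.6, -2.5]
grip_width: 8.0
finger_force: 30.0
time: 5.93
tool_pos: [586.0, 288.8, 220.2]
tcp_rot: [-3.141, -0.006, 0.176]
contact_force: [-0.3, 0.0, -1.2]
grip_width: 8.2
finger_force: 30.0
```

View pics/s1.png

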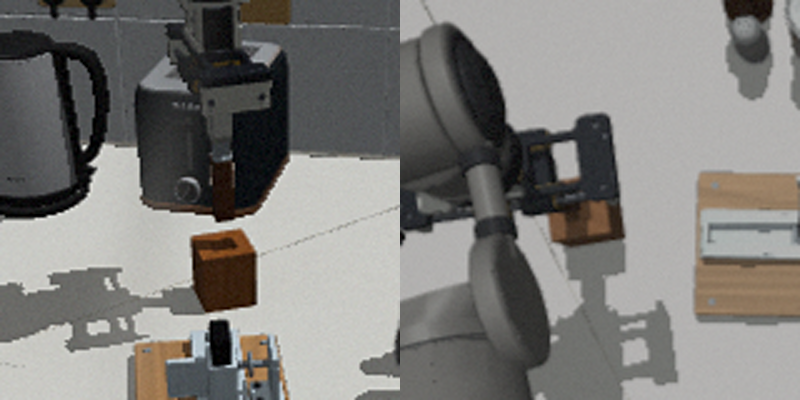

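```bash

python3 -m pendant '[[[-0.62,-0.68,0],[0,0,0.97],-1],[[-0.62,-0.68,0],[0,0,0.97],-1],[[-0.62,-0.68,0],[0,0,0.97],-1],[[-0.62,-0.68,0],[0,0,0.97],-1],[[-0.62,-0.68,0],[0,0,0.97],-1],[[-0.62,-0.68,0],[0,0,0.97],-1],[[-0.62,-0.68,0],[0,0,0.97],-1],[[-0.62,-0.68,0],[0,0,0.97],-1],[[-0.62,-0.68,0],[0,0,0.97],-1],[[-0.62,-0.68,0],[0,0,0.97],-1]]'
python3 -m pendant '[[[0,0,0],[0,0,0.97],-1],[[0,0,0],[0,0,0.97],-1],[[0,0,0],[0.5,0,0],-1],[[0,0,0],[0.5,0,0],-1],[[0,0,0],[0.5,0,0],-1],[[0,0,0],[0.5,0,0],-1],[[0,0,0],[0,0,0],-1],[[0,0,0],[0,0,0],-1],[[0,0,0],[0,0,0],-1],[[0,0,0],[0,0,0],-1]]'
python3 -c "
from h import *
o=bot.get_obs();print(o['joint_positions'].round(3),o['tool_pos'],o['tcp_rot'])"
```

```text
time: 6.87
tool_pos: [397.2, 83.5, 215.5]
tcp_rot: [-3.141, 0.0, 1.346]
contact_force: [0.1, -0.4, -0.3]
grip_width: 7.8
finger_force: 30.0
time: 7.7
tool_pos: [398.6, 84.7, 216.1]
tcp_rot: [3.141, -0.239, 1.573]
contact_force: [-0.2, 0.4, -1.0]
grip_width: 7.8
finger_force: 30.0
[-0.159  0.149  1.896  0.259  1.148 -0.274] [398.63508286  84.67945205 216.0923906 ] [ 3.14122371 -0.2388083   1.57337883]
```

```bash

python3 -m pendant '[[[0,0,0],[0.82,0,0],-1],[[0,0,0],[0.82,0,0],-1],[[0,0,0],[0.82,0,0],-1],[[0,0,0],[0.82,0,0],-1],[[0,0,-0.2],[0.82,0,0],-1],[[0,0,-0.5],[0.82,0,0],-1],[[0,0,-0.6],[0.82,0,0],-1],[[0,0,-0.6],[0.82,0,0],-1],[[0,0,-0.6],[0.82,0,0],-1],[[0,0,-0.6],[0.82,0,0],-1]]'
python3 - <<'E'
from h import *
o=bot.get_obs();print(o['joint_positions'].round(3),o['tool_pos'],o['tcp_rot'])
cv2.imwrite("pics/s2.png",np.hstack([crop("side",120,120,200,200,2,""),crop("top",180,140,200,200,2,"")]))
E
```

```text
time: 8.53
tool_pos: [399.1, 84.2, 122.1]
tcp_rot: [3.132, -1.226, 1.581]
contact_force: [0.0, 0.7, -1.3]
grip_width: 7.7
finger_force: 30.0
[-0.635  0.747  2.02   0.867  1.46  -1.274] [399.14824904  84.23449009 122.12973707] [ 3.13213569 -1.22582714  1.58063514]
```

View pics/s2.png

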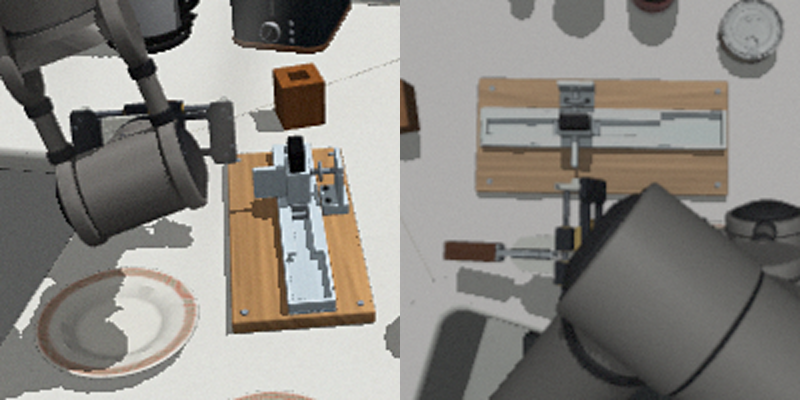

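```bash

python3 -m pendant '[[[0,0,-0.4],[0,0,0],-1],[[0,0,-0.4],[0,0,0],-1],[[0,0,-0.4],[0,0,0],-1],[[0,0,-0.3],[0,0,0],-1],[[0,0,-0.3],[0,0,0],-1],[[0,0,-0.2],[0,0,0],-1],[[0,0,-0.1],[0,0,0],-1],[[0,0,-0.1],[0,0,0],-1],[[0,0,0],[0,0,0],-1],[[0,0,0],[0,0,0],-1]]'
python3 - <<'E'
from h import *
cv2.imwrite("pics/s3.png",np.hstack([crop("side",120,120,200,200,2,""),crop("top",180,140,200,200,2,"")]))
E
```

```text
time: 9.47
tool_pos: [398.8, 84.4, 57.3]
tcp_rot: [3.136, -1.224, 1.576]
contact_force: [0.6, -0.5, -1.7]
grip_width: 7.7
finger_force: 30.0
```

View pics/s3.png

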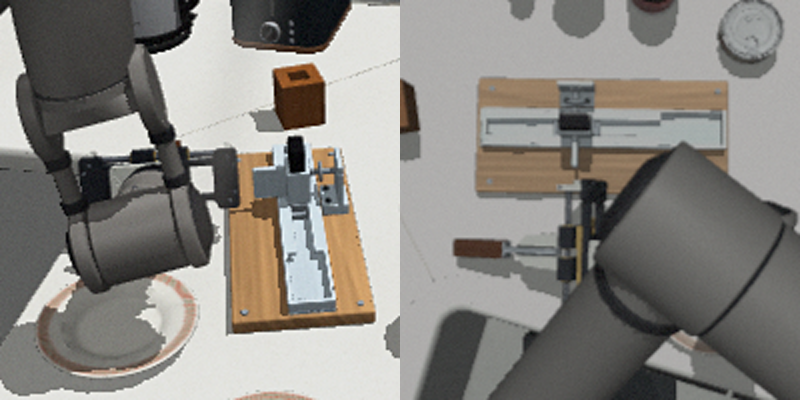

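```bash

python3 -m pendant '[[[0,0,-0.07],[0,0,0],-1],[[0,0,-0.07],[0,0,0],-1],[[0,0,-0.07],[0,0,0],-1],[[0,0,-0.04],[0,0,0],-1],[[0,0,0],[0,0,0],-1],[[0,0,0],[0,0,0],-1],[[0,0,0],[0,0,0],-1],[[0,0,0],[0,0,0],-1],[[0,0,0],[0,0,0],-1],[[0,0,0],[0,0,0],-1]]'
```

```text
time: 10.4
tool_pos: [398.8, 84.4, 49.7]
tcp_rot: [3.136, -1.224, 1.576]
contact_force: [0.1, -0.1, -1.4]
grip_width: 7.6
finger_force: 30.0
```

```bash

python3 -m pendant '[[[0,0,-0.05],[0,0,0],-1],[[0,0,-0.05],[0,0,0],-1],[[0,0,-0.03],[0,0,0],-1],[[0,0,0],[0,0,0],-1],[[0,0,0],[0,0,0],-1],[[0,0,0],[0,0,0],-0.75],[[0,0,0],[0,0,0],-0.75],[[0,0,0],[0,0,0],-0.7],[[0,0,0],[0,0,0],-0.6],[[0,0,0],[0,0,0],-0.5]]'
python3 -m pendant '[[[0,0,0],[0,0,0],-0.4],[[0,0,0],[0,0,0],-0.2],[[0,0,0],[0,0,0],0],[[0,0,0],[0,0,0],0],[[0,-0.1,0.1],[0,0,0],0],[[0,-0.2,0.2],[0,0,0],0],[[0,-0.3,0.3],[0,0,0],0],[[0,-0.3,0.5],[0,0,0],0],[[0,-0.2,0.8],[0,0,0],0],[[0,0,1],[0,0,0],0]]'
```

```text
time: 11.23
tool_pos: [398.7, 84.4, 45.7]
tcp_rot: [3.137, -1.224, 1.576]
contact_force: [-0.9, -0.9, 0.2]
grip_width: 20.4
finger_force: 0.0
time: 12.07
tool_pos: [398.9, 49.6, 133.5]
tcp_rot: [3.139, -1.224, 1.572]
contact_force: [-0.2, -0.2, 0.5]
grip_width: 45.9
finger_force: 0.0
```

```bash

python3 -m pendant '[[[0,-0.2,0.8],[-1,0,0],0],[[0,-0.4,0.8],[-1,0,0],0],[[0,-0.4,0.6],[-1,0,0],0],[[0,-0.5,0.4],[-1,0,0],0],[[0,-0.5,0],[-1,0,0],0],[[0,-0.5,0],[-1,0,0],0],[[0,-0.5,0],[-1,0,0],0],[[0,-0.5,0],[-1,0,0],0],[[0,-0.5,0],[-1,0,0],0],[[0,-0.4,0],[-1,0,0],0]]'
python3 - <<'E'
from h import *
t=bot.capture("top");s=bot.capture("side");cv2.imwrite("pics/t4f.png",t);cv2.imwrite("pics/s4f.png",s)
cv2.imwrite("pics/s4.png",np.vstack([crop("top",190,230,100,50,6,"",t),crop("side",170,165,100,50,6,"",s)]))
E
```

```text
time: 12.9
tool_pos: [398.9, -82.7, 212.7]
tcp_rot: [3.138, -0.016, 1.57]
contact_force: [-0.7, -0.4, -0.5]
grip_width: 45.9
finger_force: 0.0
```

View pics/s4.png

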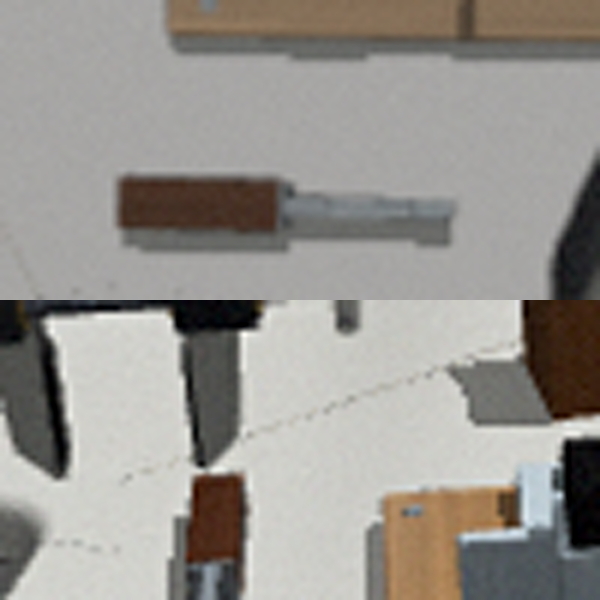

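```bash
python3 - <<'E'
from h import *
U=lambda X,Y,z:back("top",190+(X+.5)/6-.5,230+(Y+.5)/6-.5,z)
c=[U(118,177,23),U(279,178,23),U(279,231,23),U(118,230,23)]
print(np.round(c,1)); m=np.mean(c,0); print(m)
f=U(455,209,21); print("forktip",f,"yaw",np.degrees(np.arctan2(f[1]-m[1],f[0]-m[0])), np.linalg.norm((f-m)[:2]))
V=lambda X,Y,z:back("side",170+(X+.5)/6-.5,165+(Y-300+.5)/6-.5,z)
print(np.mean([V(193,475,23),V(245,475,23)],0),"back end;front",np.mean([V(189,558,23),V(240,562,23)],0))
E
```

```text
[[411.  188.4  23. ]
 [412.6 114.7  23. ]
 [388.6 113.9  23. ]
 [387.1 187.3  23. ]]
[399.83757814 151.07965738  23.        ]
forktip [400.65406599  34.12996744  21.        ] yaw -89.59999425953856 116.95254007049887
[400.61435062 184.59722766  23.        ] back end;front [401.66725603 112.09357311  23.        ]
```

```bash

python3 -m pendant '[[[0,0.69,-0.2],[-0.14,0,0],0],[[0,0.69,-0.3],[0,0,0],0],[[0,0.69,-0.4],[0,0,0],0],[[0,0.69,-0.4],[0,0,0],0],[[0,0.69,-0.4],[0,0,0],0],[[0,0.69,-0.4],[0,0,0],0],[[0,0.69,-0.4],[0,0,0],0],[[0,0.69,-0.4],[0,0,0],0],[[0.04,0.69,-0.4],[0,0,0],0],[[0,0.69,-0.4],[0,0,0],0]]'
python3 -m pendant '[[[0,0,-0.5],[0,0,0],0],[[0,0,-0.5],[0,0,0],0],[[0,0,-0.5],[0,0,0],0],[[0,0,-0.4],[0,0,0],0],[[0,0,-0.3],[0,0,0],0],[[0,0,-0.2],[0,0,0],0],[[0,0,-0.2],[0,0,0],0],[[0,0,0],[0,0,0],0],[[0,0,0],[0,0,0],0],[[0,0,0],[0,0,0],0]]'
```

```text
time: 13.83
tool_pos: [399.7, 126.9, 99.3]
tcp_rot: [-3.139, -0.009, 1.57]
contact_force: [0.8, -0.1, 0.8]
grip_width: 45.7
finger_force: 0.0
time: 14.67
tool_pos: [400.3, 126.3, 22.1]
tcp_rot: [3.141, -0.008, 1.572]
contact_force: [0.1, -0.2, -0.2]
grip_width: 46.1
finger_force: 0.0
```

```bash

python3 -m pendant '[[[0,0,0],[-0.07,0,0],-1],[[0,0,0],[0,0,0],-1],[[0,0,0],[0,0,0],-1],[[0,0,0],[0,0,0],-1],[[0,0,0],[0,0,0],-1],[[0,0,0],[0,0,0],-1],[[0,0,0],[0,0,0],-1],[[0,0,0],[0,0,0],-1],[[0,0,0.1],[0,0,0],-1],[[0,0,0.1],[0,0,0],-1]]'
python3 -m pendant '[[[0,0,0.3],[0,0,0],-1],[[0,0.2,0.5],[0,0,0],-1],[[0,0.5,0.8],[0,0,0],-1],[[0,0.5,0.9],[0,0,0],-1],[[0,0.5,0.9],[0,0,0],-1],[[0,0.5,0.3],[0,0,0],-1],[[0,0.5,0],[0,0,0],-1],[[0,0.5,0],[0,0,0],-1],[[0,0,0],[0,0,0],-1],[[0,0,0],[0,0,0],-1]]'
python3 - <<'E'
from h import *
t=bot.capture("top");s=bot.capture("side");cv2.imwrite("pics/t5f.png",t);cv2.imwrite("pics/s5f.png",s)
E
```

```text
time: 15.5
tool_pos: [399.8, 126.3, 27.7]
tcp_rot: [-3.141, 0.001, 1.573]
contact_force: [-0.5, 0.8, -2.0]
grip_width: 23.7
finger_force: 30.0
time: 16.33
tool_pos: [399.6, 222.5, 138.6]
tcp_rot: [-3.141, 0.002, 1.574]
contact_force: [-0.6, 0.2, -0.8]
grip_width: 23.8
finger_force: 30.0
```

```bash
python3 - <<'E'
from fit import *
for nm,p,z in(("plate top L",T(436,66,0),90),("plate top R",T(509,68,0),90),("plate bottomedge",T(472,80,0),90),("grip L",T(440,130,0),114),("grip R",T(502,130,0),114),("gripfront",T(470,158,0),114),("fp end",T(470,236,0),81),("fp L",T(464,236,0),81),("fp R",T(477,236,0),81),
 ("side collar",C(619,402,0),70),("side bar z",C(635,402,0),70),("side grip topL",C(556,334,0),114),("side grip topR",C(588,334,0),114)):
    print(nm,back(p[0],p[1],p[2],z).round(1))
E
```

```text
plate top L [619.5  55.1  90. ]
plate top R [619.4   7.2  90. ]
plate bottomedge [610.8  31.2  90. ]
grip L [574.5  49.6 114. ]
grip R [575.5  10.  114. ]
gripfront [557.1  29.9 114. ]
fp end [509.1  29.9  81. ]
fp L [509.   33.9  81. ]
fp R [509.2  25.4  81. ]
side collar [595.9  31.4  70. ]
side bar z [605.9  30.2  70. ]
side grip topL [558.6  46.  114. ]
side grip topR [578.5  43.6 114. ]
```

```bash

python3 -m pendant '[[[0.687,-0.148,0],[0,0,0.1],-1],[[0.687,-0.148,0],[0,0,0],-1],[[0.687,-0.148,0],[0,0,0],-1],[[0.687,-0.148,0],[0,0,0],-1],[[0.687,-0.148,0],[0,0,0],-1],[[0.687,-0.148,0],[0,0,0],-1],[[0.687,-0.148,0],[0,0,0],-1],[[0.687,-0.148,0],[0,0,0],-1],[[0.687,-0.148,0],[0,0,0],-1],[[0.687,-0.148,0],[0,0,0],-1]]'
python3 -m pendant '[[[0,0,-0.2],[0,0,0],-1],[[0,0,-0.3],[0,0,0],-1],[[0,0,-0.3],[0,0,0],-1],[[0,0,-0.3],[0,0,0],-1],[[0,0,-0.3],[0,0,0],-1],[[0,0,-0.3],[0,0,0],-1],[[0,0,-0.2],[0,0,0],-1],[[0,0,0],[0,0,0],-1],[[0,0,0],[0,0,0],-1],[[0,0,0],[0,0,0],-1]]'
python3 - <<'E'
from h import *
t=bot.capture("top");s=bot.capture("side");cv2.imwrite("pics/t6f.png",t);cv2.imwrite("pics/s6f.png",s)
cv2.imwrite("pics/s6.png",np.hstack([crop("top",205,160,80,80,5,"",t),crop("side",250,160,80,80,5,"",s)]))
E
```

```text
time: 17.27
tool_pos: [606.8, 176.4, 138.2]
tcp_rot: [-3.14, 0.002, 1.583]
contact_force: [0.8, -0.3, -1.2]
grip_width: 23.9
finger_force: 30.0
time: 18.1
tool_pos: [606.4, 178.1, 82.2]
tcp_rot: [3.141, 0.001, 1.585]
contact_force: [0.8, -0.1, -1.2]
grip_width: 23.8
finger_force: 30.0
```

View pics/s6.png

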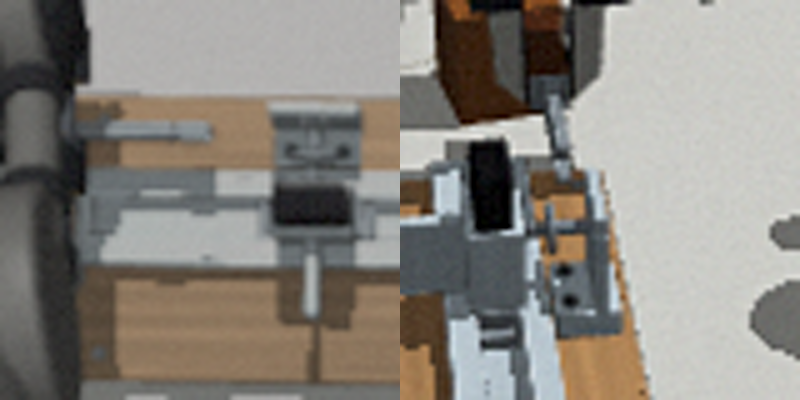

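```bash
python3 - <<'E'
from h import *
T=lambda X,Y:("top",205+(X+.5)/5-.5,160+(Y+.5)/5-.5)
S=lambda X,Y:("side",250+(X-400+.5)/5-.5,160+(Y+.5)/5-.5)
print("pred fork tip top", (proj("top",[607.7,86,82.6])-[205,160])*5, "side upper",(proj("side",[607.7,86,82.6])-[250,160])*5+[400,0],"side lower bottom",(proj("side",[607.7,86,60.6])-[250,160])*5+[400,0])
print("collar side pred for stop (566.3,30.3):",(proj("side",[566.3+29,30.3,70])-[250,160])*5+[400,0],"bar exit plate", (proj("side",[566.3+49,30.3,70])-[250,160])*5+[400,0])
print(back(*T(211,131),82),back(*S(551,226),70),back(*S(580,228),70))
# plate near-edge front (-y) face vertical edges at y=6: left edge col
for z in(40,90): print((proj("side",[[615.6,6.5,21+z-21],[622.6,6.5,z]])-[250,160])*5+[400,0])
E
```

```text
pred fork tip top [[209.86073997 128.61045351]] side upper [[560.11291276 146.59033416]] side lower bottom [[560.83976571 182.31156175]]
collar side pred for stop (566.3,30.3): [[545.94486068 226.89504561]] bar exit plate [[585.47355762 224.36139679]]
[607.56811444  86.50646537  82.        ] [597.05673221  32.76398448  70.        ] [611.4140329   29.24335743  70.        ]
[[591.41747723 300.02879303]
 [605.27022718 299.11633409]]
[[590.38793591 216.78740172]
 [604.56742209 215.88094538]]
```

```bash

python3 -m pendant '[[[0,-0.25,-0.05],[0,0,0],-1],[[0,-0.25,0],[0,0,0],-1],[[0,-0.25,0],[0,0,0],-1],[[0,-0.25,0],[0,0,0],-1],[[0,-0.2,0],[0,0,0],-1],[[0,-0.15,0],[0,0,0],-1],[[0,-0.1,0],[0,0,0],-1],[[0,-0.1,0],[0,0,0],-1],[[0,-0.1,0],[0,0,0],-1],[[0,0,0],[0,0,0],-1]]'
python3 -m pendant '[[[0,-0.1,0],[0,0,0],-1],[[0,-0.1,0],[0,0,0],-1],[[0,-0.1,0],[0,0,0],-1],[[0,-0.1,0],[0,0,0],-1],[[0,-0.05,0],[0,0,0],-1],[[0,-0.05,0],[0,0,0],-1],[[0,0,0],[0,0,0],-1],[[0,0,0],[0,0,0],-1],[[0,0,0],[0,0,0],-1],[[0,0,0],[0,0,0],-1]]'
```

```text
time: 19.03
tool_pos: [606.1, 128.0, 80.3]
tcp_rot: [3.142, 0.001, 1.584]
contact_force: [0.1, 0.2, -1.1]
grip_width: 23.8
finger_force: 30.0
time: 19.87
tool_pos: [606.1, 113.6, 80.2]
tcp_rot: [3.141, 0.001, 1.585]
contact_force: [0.2, -0.6, -1.8]
grip_width: 23.8
finger_force: 30.0
```

```bash

python3 -m pendant '[[[-0.05,0,0],[0,0,0],-1],[[-0.05,0,0],[0,0,0],-1],[[-0.05,0,0],[0,0,0],-1],[[-0.05,0,0],[0,0,0],-1],[[-0.03,0,0],[0,0,0],-1],[[-0.03,0,0],[0,0,0],-1],[[-0.03,0,0],[0,0,0],-1],[[0,0,0],[0,0,0],-1],[[0,0,0],[0,0,0],-1],[[0,0,0],[0,0,0],-1]]'
python3 -c "
from plant import bot;o=bot.get_obs();print(o['contact_force'],o['moment'])"
python3 -m pendant '[[[-0.03,0,0],[0,0,0],-1],[[-0.03,0,0],[0,0,0],-1],[[-0.03,0,0],[0,0,0],-1],[[-0.03,0,0],[0,0,0],-1],[[0,0,0],[0,0,0],-1],[[0,0,0],[0,0,0],-1],[[0,0,0],[0,0,0],-1],[[0,0,0],[0,0,0],-1],[[0,0,0],[0,0,0],-1],[[0,0,0],[0,0,0],-1]]'
python3 -c "
from plant import bot;o=bot.get_obs();print(o['contact_force'],o['moment'])"
```

```text
time: 20.7
tool_pos: [598.1, 113.4, 80.6]
tcp_rot: [3.14, 0.001, 1.585]
contact_force: [3.0, -0.2, 0.6]
grip_width: 23.5
finger_force: 30.0
[ 3.03834239 -0.22155075  0.57869075] [-0.2058458  -0.76592982  0.31550223]
time: 21.53
tool_pos: [594.4, 113.4, 80.7]
tcp_rot: [3.14, 0.001, 1.585]
contact_force: [5.3, -0.3, 1.4]
grip_width: 23.8
finger_force: 30.1
[ 5.34691467 -0.26712095  1.42157186] [-0.28909805 -1.09500981  0.41755129]
```

```bash

python3 -m pendant '[[[-0.03,0,0],[0,0,0],-1],[[-0.03,0,0],[0,0,0],-1],[[-0.03,0,0],[0,0,0],-1],[[-0.03,0,0],[0,0,0],-1],[[0,0,0],[0,0,0],-1],[[0,0,0],[0,0,0],-1],[[0,0,0],[0,0,0],-1],[[0,0,0],[0,0,0],-1],[[0,0,0],[0,0,0],-1],[[0,0,0],[0,0,0],-1]]'
python3 -m pendant '[[[-0.03,0,0],[0,0,0],-1],[[-0.03,0,0],[0,0,0],-1],[[-0.03,0,0],[0,0,0],-1],[[0,0,0],[0,0,0],-1],[[0,0,0],[0,0,0],-1],[[0,0,0],[0,0,0],-1],[[0,0,0],[0,0,0],-1],[[0,0,0],[0,0,0],-1],[[0,0,0],[0,0,0],-1],[[0,0,0],[0,0,0],-1]]'
python3 - <<'E'
from h import *
o=bot.get_obs();print(o['contact_force'],o['moment'])
t=bot.capture("top");s=bot.capture("side");cv2.imwrite("pics/t7f.png",t);cv2.imwrite("pics/s7f.png",s)
cv2.imwrite("pics/s7.png",np.hstack([crop("top",215,170,66,66,6,"",t),crop("side",260,170,66,66,6,"",s)]))
E
```

```text
time: 22.37
tool_pos: [591.4, 113.4, 81.0]
tcp_rot: [3.138, 0.001, 1.585]
contact_force: [6.1, -0.8, 2.0]
grip_width: 23.5
finger_force: 30.1
time: 23.2
tool_pos: [589.0, 113.4, 81.1]
tcp_rot: [3.137, 0.001, 1.585]
contact_force: [6.4, -0.2, 2.8]
grip_width: 24.0
finger_force: 30.2
[ 6.43274734 -0.24289584  2.76986323] [-0.30205045 -1.45189037  0.53181182]
```

View pics/s7.png

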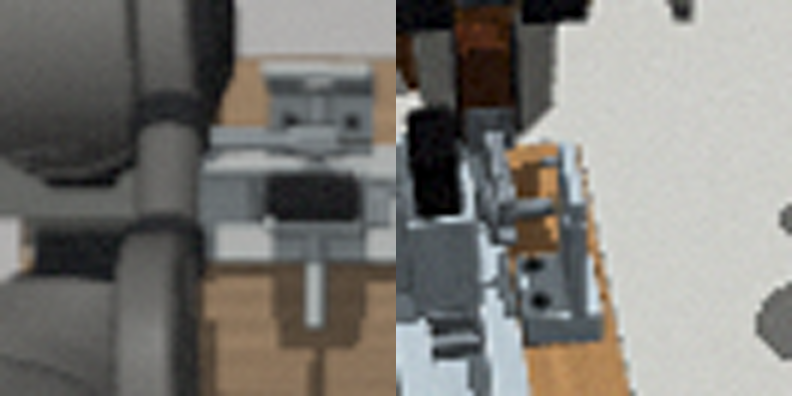

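```bash
python3 - <<'E'
from h import *
T=lambda X,Y:("top",215+(X+.5)/6-.5,170+(Y+.5)/6-.5)
S=lambda X,Y:("side",260+(X-396+.5)/6-.5,170+(Y+.5)/6-.5)
print("tip",back(*S(552,207),70),"collar",back(*S(502,205),70))
print("blade rows",back(*T(215,136),82),back(*T(320,136),82))
a=cv2.imread("pics/s6f.png");b=cv2.imread("pics/s7f.png")
for im in(a,b):
    print(im[203:208,270:300].mean(2).mean(0).astype(int))
E
```

```text
tip [611.86379579  34.3502842   70.        ] collar [591.0562227   38.33101321  70.        ]
blade rows [590.64737922  76.38011811  82.        ] [591.78050738  30.24129063  82.        ]
[ 51  61 109 187 159  79 101  83  82  62 107 111 102 107 103  85  84  65
  75 108 106 121 150 199 203 201 201 201 202 201]
[ 76 139 173  88  85  81  99  70  76  79  82  83  85  89  94 107 101  83
 100 106 109 121 152 201 205 204 203 204 203 204]
```

```bash

python3 -m pendant '[[[-0.02,-0.05,0],[0,0,0],-1],[[0,-0.05,0],[0,0,0],-1],[[0,-0.05,0],[0,0,0],-1],[[0,-0.05,0],[0,0,0],-1],[[0,-0.04,0],[0,0,0],-1],[[0,-0.04,0],[0,0,0],-1],[[0,0,0],[0,0,0],-1],[[0,0,0],[0,0,0],-1],[[0,0,0],[0,0,0],-1],[[0,0,0],[0,0,0],-1]]'
python3 -m pendant '[[[0,-0.03,0],[0,0,0],-1],[[0,-0.03,0],[0,0,0],-1],[[0,-0.03,0],[0,0,0],-1],[[0,-0.03,0],[0,0,0],-1],[[0,0,0],[0,0,0],-1],[[0,0,0],[0,0,0],-1],[[0,0,0],[0,0,0],-1],[[0,0,0],[0,0,0],-1],[[0,0,0],[0,0,0],-1],[[0,0,0],[0,0,0],-1]]'
```

```text
time: 24.13
tool_pos: [588.1, 106.4, 80.6]
tcp_rot: [3.138, -0.001, 1.585]
contact_force: [7.2, 5.4, -1.1]
grip_width: 23.4
finger_force: 30.2
time: 24.97
tool_pos: [588.2, 103.0, 80.7]
tcp_rot: [3.138, -0.001, 1.585]
contact_force: [8.4, 5.8, -0.8]
grip_width: 23.7
finger_force: 30.2
```

```bash
cat > shift.py <<'E'
from h import *
import sys
a=cv2.imread("pics/top0.png");b=bot.capture("top");cv2.imwrite("pics/"+sys.argv[1],b)
t=cv2.resize(a[196:227,258:278],None,fx=8,fy=8,interpolation=cv2.INTER_CUBIC)  # grip + face plate
r=cv2.matchTemplate(cv2.resize(b[188:236,238:352],None,fx=8,fy=8,interpolation=cv2.INTER_CUBIC),t,cv2.TM_CCOEFF_NORMED)
_,m,_,l=cv2.minMaxLoc(r);px=(l[0]/8+238-258,l[1]/8+188-196);print("score",m,"px",px,"mm dy",-px[0]*(back("top",270,205,100)[1]-back("top",271,205,100)[1]))
print(bot.get_obs()["contact_force"])
E
python3 shift.py t8.png
python3 -m pendant '[[[0,-0.04,0],[0,0,0],-1],[[0,-0.05,0],[0,0,0],-1],[[0,-0.05,0],[0,0,0],-1],[[0,-0.05,0],[0,0,0],-1],[[0,-0.05,0],[0,0,0],-1],[[0,0,0],[0,0,0],-1],[[0,0,0],[0,0,0],-1],[[0,0,0],[0,0,0],-1],[[0,0,0],[0,0,0],-1],[[0,0,0],[0,0,0],-1]]'
python3 shift.py t9.png
```

```text
score 0.8780953288078308 px (1.75, 1.375) mm dy -4.521477010641309
[ 8.59320324  6.1212508  -2.1215734 ]
time: 25.85
tool_pos: [588.2, 95.7, 80.6]
tcp_rot: [3.138, -0.001, 1.585]
contact_force: [6.7, 4.6, 0.3]
grip_width: 23.6
finger_force: 30.2
score 0.874801516532898 px (4.5, 1.375) mm dy -11.62665517022051
[7.99433084 5.7770281  0.06006609]
```

```bash

python3 -m pendant '[[[0,-0.05,0],[0,0,0],-1],[[0,-0.05,0],[0,0,0],-1],[[0,-0.05,0],[0,0,0],-1],[[0,-0.05,0],[0,0,0],-1],[[0,-0.04,0],[0,0,0],-1],[[0,0,0],[0,0,0],-1],[[0,0,0],[0,0,0],-1],[[0,0,0],[0,0,0],-1],[[0,0,0],[0,0,0],-1],[[0,0,0],[0,0,0],-1]]'
python3 shift.py t10.png
python3 -m pendant '[[[0.05,0,0],[0,0,0],-1],[[0.05,0,0],[0,0,0],-1],[[0.05,0,0],[0,0,0],-1],[[0.05,0,0],[0,0,0],-1],[[0.05,0,0],[0,0,0],-1],[[0.04,0,0],[0,0,0],-1],[[0,0,0],[0,0,0],-1],[[0,0,0],[0,0,0],-1],[[0,0,0],[0,0,0],-1],[[0,0,0],[0,0,0],-1]]'
python3 shift.py t11.png
```

```text
time: 26.73
tool_pos: [588.2, 88.5, 80.6]
tcp_rot: [3.138, -0.001, 1.585]
contact_force: [8.1, 5.2, -1.9]
grip_width: 24.3
finger_force: 30.2
score 0.8817688822746277 px (7.125, 1.375) mm dy -18.408870686182475
[ 7.89967189  6.06801908 -1.43908537]
time: 27.62
tool_pos: [594.4, 88.3, 80.0]
tcp_rot: [-3.139, -0.001, 1.584]
contact_force: [0.1, 6.5, 1.2]
grip_width: 23.8
finger_force: 30.0
score 0.890331506729126 px (7.25, 1.25) mm dy -18.73183332979971
[1.33972929 4.83553957 2.01821351]
```

```bash

python3 -m pendant '[[[0,0.05,0],[0,0,0],-1],[[0,0.1,0],[0,0,0],-1],[[0,0.1,0],[0,0,0],-1],[[0,0.15,0],[0,0,0],-1],[[0,0.15,0],[0,0,0],-1],[[0,0.15,0],[0,0,0],-1],[[0,0.3,0],[0,0,0],-1],[[0,0.5,0],[0,0,0],-1],[[0,0.5,0],[0,0,0],-1],[[0,0.5,0],[0,0,0],-1]]'
python3 shift.py t12.png
python3 -m pendant '[[[0,0.4,0.2],[0,0,0],-1],[[0,0,0.5],[0,0,0],-1],[[-0.3,0,0.6],[0,0,0],-1],[[-0.7,-0.2,0.3],[0,0,0],-1],[[-0.9,-0.2,0],[0,0,0],-1],[[-0.9,-0.2,0],[0,0,0],-1],[[-0.9,-0.2,0],[0,0,0],-1],[[-0.9,-0.2,0],[0,0,0],-1],[[-0.9,-0.2,0],[0,0,0],-1],[[-0.9,-0.2,0],[0,0,0],-1]]'
```

```text
time: 28.5
tool_pos: [595.5, 164.0, 80.3]
tcp_rot: [3.141, 0.001, 1.585]
contact_force: [0.5, 0.0, -1.5]
grip_width: 24.2
finger_force: 30.0
score 0.8848681449890137 px (7.25, 1.5) mm dy -18.73183332979971
[-0.65344292  1.98151353 -0.58091809]
time: 29.38
tool_pos: [402.5, 132.4, 128.8]
tcp_rot: [3.141, 0.001, 1.585]
contact_force: [-0.6, 0.9, -0.4]
grip_width: 23.7
finger_force: 30.0
```

```bash

python3 -m pendant '[[[0,0,-0.5],[0,0,0],-1],[[0,0,-0.7],[0,0,0],-1],[[0,0,-0.7],[0,0,0],-1],[[0,0,-0.6],[0,0,0],-1],[[0,0,-0.4],[0,0,0],-1],[[0,0,-0.3],[0,0,0],-1],[[0,0,-0.1],[0,0,0],-1],[[0,0,-0.1],[0,0,0],-1],[[0,0,0],[0,0,0],-1],[[0,0,0],[0,0,0],-1]]'
```

```text
time: 30.22
tool_pos: [404.0, 132.3, 26.7]
tcp_rot: [3.141, 0.001, 1.585]
contact_force: [-0.5, 0.1, -1.6]
grip_width: 23.4
finger_force: 30.0
```

```bash

python3 -m pendant '[[[0,0,-0.05],[0,0,0],-1],[[0,0,-0.05],[0,0,0],-1],[[0,0,-0.03],[0,0,0],-1],[[0,0,0],[0,0,0],-1],[[0,0,0],[0,0,0],-0.3],[[0,0,0],[0,0,0],0],[[0,0,0],[0,0,0],0],[[0,0,0],[0,0,0],0],[[0,0,0.1],[0,0,0],0],[[0,0,0.4],[0,0,0],0]]'
python3 -m pendant '[[[0,0,0.9],[0,0,0],0],[[0,0,1],[0,0,0],0],[[0,0,1],[0,0,0],0],[[0,-0.5,0.9],[0,0,0],0],[[0.5,-0.9,0.5],[0,0,0],0],[[0.8,-0.9,0],[0,0,0],0],[[0.8,-0.9,0],[0,0,0],0],[[0.8,-0.5,0],[0,0,0],0],[[0.8,0,0],[0,0,0],0],[[0.8,0,0],[0,0,0],0]]'
```

```text
time: 31.05
tool_pos: [402.6, 131.9, 36.6]
tcp_rot: [-3.139, 0.002, 1.584]
contact_force: [0.1, -0.0, 0.4]
grip_width: 45.4
finger_force: 0.0
time: 31.88
tool_pos: [539.5, 19.7, 166.6]
tcp_rot: [3.141, 0.001, 1.582]
contact_force: [0.2, 0.2, 0.6]
grip_width: 46.2
finger_force: 0.0
```

```bash

python3 -m pendant '[[[0.45,-0.13,0],[0,0,0],-0.1],[[0.46,-0.13,0],[0,0,0],-0.1],[[0,0,-0.3],[0,0,0],-0.1],[[0,0,-0.4],[0,0,0],-0.1],[[0,0,-0.4],[0,0,0],-0.1],[[0,0,-0.4],[0,0,0],-0.1],[[0,0,-0.4],[0,0,0],-0.1],[[0,0,-0.2],[0,0,0],-0.1],[[0,0,0],[0,0,0],-0.1],[[0,0,0],[0,0,0],-0.1]]'
python3 -c "
from plant import bot;o=bot.get_obs();print(o['tool_pos'],o['contact_force'])"
python3 -m pendant '[[[0,0,0],[0,0,0],-0.5],[[0,0,0],[0,0,0],-1],[[0,0,0],[0,0,0],-1],[[0,0,0],[0,0,0],-1],[[0,0,0],[0,0,0],-1],[[0,0,0],[0,0,0],-1],[[0,0,0],[0,0,0],-1],[[0,0,0],[0,0,0],-1],[[0,0,0],[0,0,0],-1],[[0,0,0],[0,0,0],-1]]'
```

```text
time: 32.72
tool_pos: [565.3, 13.5, 103.3]
tcp_rot: [-3.141, 0.001, 1.585]
contact_force: [-0.3, -0.0, 1.5]
grip_width: 41.4
finger_force: 0.0
[565.32482003  13.45726775 103.30295287] [-0.28500684 -0.01233952  1.45625004]
time: 33.55
tool_pos: [565.4, 13.3, 103.6]
tcp_rot: [-3.141, 0.001, 1.585]
contact_force: [-4.8, -0.0, 6.1]
grip_width: 19.7
finger_force: 30.0
```

```bash

python3 -m pendant '[[[0,-0.05,0.01],[0,0,0],-1],[[0,-0.1,0],[0,0,0],-1],[[0,-0.15,0],[0,0,0],-1],[[0,-0.2,0],[0,0,0],-1],[[0,-0.2,0],[0,0,0],-1],[[0.01,-0.2,0],[0,0,0],-1],[[0,-0.1,0],[0,0,0],-1],[[0,0,0],[0,0,0],-1],[[0,0,0],[0,0,0],-1],[[0,0,0],[0,0,0],-1]]'
python3 shift.py t13.png
```

```text
time: 34.38
tool_pos: [566.3, -17.0, 103.6]
tcp_rot: [3.141, 0.002, 1.584]
contact_force: [1.5, -0.4, -0.8]
grip_width: 19.7
finger_force: 30.0
score 0.35968098044395447 px (40.0, 3.875) mm dy -103.34804595751564
[-0.03838066 -0.58249559  0.32741059]
```

```bash

python3 -m pendant '[[[0.01,-0.3,0],[0,0,0],-1],[[0,-0.4,0],[0,0,0],-1],[[0.01,-0.4,0],[0,0,0],-1],[[0,-0.4,0],[0,0,0],-1],[[0.01,-0.4,0],[0,0,0],-1],[[0,-0.4,0],[0,0,0],-1],[[0.01,-0.3,0],[0,0,0],-1],[[0,-0.1,0],[0,0,0],-1],[[0,0,0],[0,0,0],-1],[[0,0,0],[0,0,0],-1]]'
python3 -m pendant '[[[0.01,-0.2,0],[0,0,0],-1],[[0,-0.3,0],[0,0,0],-1],[[0.01,-0.2,0],[0,0,0],-1],[[0,-0.2,0],[0,0,0],-1],[[0,-0.06,0],[0,0,0],-1],[[0,0,0],[0,0,0],-1],[[0,0,0],[0,0,0],-1],[[0,0,0],[0,0,0],-1],[[0,0,0],[0,0,0],-1],[[0,0,0],[0,0,0],-1]]'
```

```text
time: 35.27
tool_pos: [567.4, -98.1, 103.7]
tcp_rot: [3.141, 0.002, 1.584]
contact_force: [0.1, -0.8, 0.8]
grip_width: 19.8
finger_force: 30.0
time: 36.1
tool_pos: [568.0, -126.4, 103.6]
tcp_rot: [3.142, 0.001, 1.585]
contact_force: [-0.4, -1.9, 0.6]
grip_width: 19.6
finger_force: 30.0
```

```bash

python3 -m pendant '[[[0,0.05,0],[0,0,0],-1],[[0,0,0],[0,0,0],-1],[[0,0,0.1],[0,0,0],-1],[[0,0,0.1],[0,0,0],-1],[[0,0,0.1],[0,0,0],-1],[[0,0,0.03],[0,0,0],-1],[[0,0,0],[0,0,0],-1],[[0,0,0],[0,0,0],-1],[[0,0,0],[0,0,0],-1],[[0,0,0],[0,0,0],-1]]'
```

```text
time: 36.93
tool_pos: [567.8, -125.0, 113.4]
tcp_rot: [-3.141, 0.001, 1.585]
contact_force: [0.2, 0.1, -2.3]
grip_width: 19.8
finger_force: 30.0
```

```bash

python3 -m pendant '[[[0,0,0.3],[0,0,0],-1],[[0,0,0.5],[0,0,0],-1],[[0,0,0.6],[0,0,0],-1],[[0,0,0.6],[0,0,0],-1],[[0,0,0.5],[0,0,0],-1],[[-0.1,-0.3,0],[0,0,0],-1],[[-0.1,-0.5,0],[0,0,0],-1],[[-0.15,-0.7,0],[0,0,0],-1],[[-0.15,-0.7,0],[0,0,0],-1],[[-0.2,-0.8,0],[0,0,0],-1]]'
python3 -m pendant '[[[-0.2,-0.8,0],[0,0,0],-1],[[-0.2,-0.8,0],[0,0,0],-1],[[-0.2,-0.8,0],[0,0,0],-1],[[-0.2,-0.8,0],[0,0,0],-1],[[-0.2,-0.8,0],[0,0,0],-1],[[-0.13,-0.7,0],[0,0,0],-1],[[0,-0.4,0],[0,0,0],-1],[[0,-0.25,0],[0,0,0],-1],[[0,0,0],[0,0,0],-1],[[0,0,0],[0,0,0],-1]]'
python3 - <<'E'
from h import *
# plate centre check by ellipse of initial image rim colours
for n,box in(("top",(375,190,82,80)),("side",(200,310,110,90))):
    im=cv2.imread(f"pics/{n}0.png");x,y,w,h=box;c=im[y:y+h,x:x+w].astype(int)
    m=((c[...,2]-c[...,0])>18).astype(np.uint8);p=cv2.findNonZero(m)
    e=cv2.fitEllipse(cv2.convexHull(p));print(n,e,back(n,e[0][0]+x,e[0][1]+y,20))
E
```

```text
time: 37.77
tool_pos: [546.3, -215.8, 187.9]
tcp_rot: [-3.141, 0.001, 1.585]
contact_force: [-0.2, 0.1, -2.0]
grip_width: 19.7
finger_force: 30.0
time: 38.6
tool_pos: [513.1, -374.9, 188.1]
tcp_rot: [-3.141, 0.0, 1.585]
contact_force: [-0.2, 0.8, -2.3]
grip_width: 19.6
finger_force: 30.0
top ((40.906097412109375, 37.09104919433594), (61.81227493286133, 63.66807556152344), 136.8232421875) [ 513.41656609 -376.19003668   20.        ]
side ((54.14950180053711, 43.20030212402344), (75.29540252685547, 94.33441925048828), 82.86383056640625) [ 512.71197704 -382.69013456   20.        ]
```

```bash

python3 -m pendant '[[[0,0,-0.4],[0,0,0],-1],[[0,0,-0.5],[0,0,0],-1],[[0,0,-0.5],[0,0,0],-1],[[0,0,-0.5],[0,0,0],-1],[[0,0,-0.5],[0,0,0],-1],[[0,0,-0.4],[0,0,0],-1],[[0,0,-0.2],[0,0,0],-1],[[0,0,-0.1],[0,0,0],-1],[[0,0,0],[0,0,0],-1],[[0,0,0],[0,0,0],-1]]'
python3 -m pendant '[[[0,0,-0.03],[0,0,0],-1],[[0,0,-0.03],[0,0,0],-1],[[0,0,-0.03],[0,0,0],-1],[[0,0,0],[0,0,0],-1],[[0,0,0],[0,0,0],-1],[[0,0,0],[0,0,0],-1],[[0,0,0],[0,0,0],-1],[[0,0,0],[0,0,0],-1],[[0,0,0],[0,0,0],-1],[[0,0,0],[0,0,0],-1]]'
```

```text
time: 39.43
tool_pos: [513.5, -375.6, 96.2]
tcp_rot: [3.141, 0.002, 1.585]
contact_force: [-0.1, 0.7, -2.5]
grip_width: 19.6
finger_force: 30.0
time: 40.27
tool_pos: [513.1, -375.5, 92.8]
tcp_rot: [3.142, 0.001, 1.585]
contact_force: [-0.1, 0.3, -2.3]
grip_width: 20.0
finger_force: 30.0
```

```bash

python3 -m pendant '[[[0,0,-0.02],[0,0,0],-1],[[0,0,-0.02],[0,0,0],-1],[[0,0,-0.02],[0,0,0],-1],[[0,0,0],[0,0,0],-1],[[0,0,0],[0,0,0],-1],[[0,0,0],[0,0,0],-1],[[0,0,0],[0,0,0],-1],[[0,0,0],[0,0,0],-1],[[0,0,0],[0,0,0],-1],[[0,0,0],[0,0,0],-1]]'
```

```text
time: 41.1
tool_pos: [513.2, -375.6, 91.3]
tcp_rot: [3.141, 0.001, 1.585]
contact_force: [-1.1, 1.0, 4.7]
grip_width: 19.9
finger_force: 30.0
```

```bash

python3 -m pendant '[[[0,0,0],[0,0,0],-0.5],[[0,0,0],[0,0,0],-0.3],[[0,0,0],[0,0,0],-0.1],[[0,0,0],[0,0,0],-0.1],[[0,0,0],[0,0,0],-0.1],[[0,0,0],[0,0,0],-0.1],[[0,0,0.2],[0,0,0],-0.1],[[0,0,0.5],[0,0,0],-0.1],[[0,0,0.8],[0,0,0],-0.1],[[0,0,1],[0,0,0],-0.1]]'
python3 -m pendant '[[[0,0,1],[0,0,0],0],[[-0.3,0.5,0.8],[0,0,0],0],[[-0.5,0.8,0],[0,0,0],0],[[-0.5,0.8,0],[0,0,0],0],[[-0.5,0.8,0],[0,0,0],0],[[-0.5,0.8,0],[0,0,0],0],[[0,0.8,0],[0,0,0],0],[[0,0.3,0],[0,0,0],0],[[0,0,0],[0,0,0],0],[[0,0,0],[0,0,0],0]]'
python3 - <<'E'
from h import *
cv2.imwrite("pics/fin.png",np.hstack([crop("top",180,110,270,190,1.45,""),crop("side",110,140,270,190,1.45,"")]))
E
```

```text
time: 41.93
tool_pos: [512.3, -374.8, 165.5]
tcp_rot: [-3.139, -0.001, 1.585]
contact_force: [-0.4, 0.1, 0.4]
grip_width: 41.1
finger_force: 0.0
time: 42.77
tool_pos: [444.7, -232.0, 220.6]
tcp_rot: [3.14, 0.003, 1.586]
contact_force: [-0.3, -0.9, -0.2]
grip_width: 45.8
finger_force: 0.0
```

View pics/fin.png

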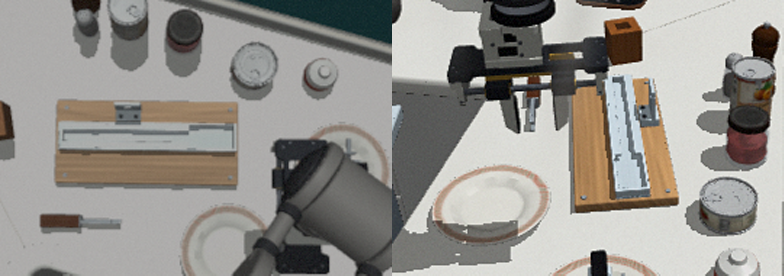

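```bash
python3 - <<'E'
from h import *
im=bot.capture("side");p=proj("side",[[513.4,-376.5,102],[513.4,-376.5,70]]);print("pred grip top/bottom",p)
g=im.max(2);c=(g[300:370,225:285]<45).astype(np.uint8)
n,l,st,ce=cv2.connectedComponentsWithStats(c)
for i in range(1,n):
    if st[i,4]>15: print(st[i],ce[i]+[225,300])
print((proj("side",[[503,-396,102],[523,-396,102],[503,-396,70],[523,-396,70],[503,-356,102],[523,-356,102]])).round(1))
E
```

```text
pred grip top/bottom [[252.08652877 319.47936809]
 [253.01132675 331.96978005]]
[ 22  13  12  28 280] [252.475      326.64642857]
[[246.5 328.4]
 [258.1 327.5]
 [247.6 340.9]
 [258.9 340. ]
 [245.9 311.4]
 [257.  310.6]]
```

```bash
python3 -c "
from plant import bot;print(bot.close_job())"
```

```text
the job is handed in; nothing more can be done
None
```

The stop stands upright in the middle of the right-hand plate, the key lies on the worktop, the jars, tins and shakers look untouched, and I handed the job in just after 42.8 s; `close_job()` returned no verdict.

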